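Steer the laser spot into the red ring

ROBOT

A 6-joint arm with a two-finger parallel gripper is mounted at the origin on the work surface. World frame = base frame: x ahead of the robot, y to its left, z up, the work surface at z = 0. Lengths are in m, angles in rad, forces in N, time in s.
With the tool pointing down it reaches from about 0.425 to 1.125 m from the base axis. Payload 14.9 kg.
Tool frame: the origin (TCP) lies between the finger pads; the fingertips stand 8 mm ahead of it and the grasp point (between the pads) lies 11 mm behind it (r.tip_reach is the distance from the TCP to the fingertips, in m); x points along the fingers, y is the direction in which the jaws open and shut, and the axes are right-handed (so a half turn about x gives the same grasp; the last joint's range is limited). The gripper opens to 91 mm and grips with 3 to 60 N. Pads are 32 mm wide; open, the fingers measure 118 mm over their backs; the gripper's body (76 mm by 178 mm) begins 60 mm behind the grasp point.
Start: joints at [1.277, 0.379, 1.734, -0, 1.028, -0.033], TCP at [0.181, 0.676, 0.193] pointing down, gripper open.
Joint ranges: [-2.77, 2.77], [-0.74, 2.19], [0, 2.66], [-1.06, 4.2], [0.31, 2.87], [-3.08, 3.08]. Speed limits (rad/s): [1.89, 1.89, 2.39, 3.14, 3.14, 3.14].

INTERFACE

Orientations are given as a unit quaternion [w, x, y, z].
In Python, from workcell import r, cams, finish_job gives the robot as it stands. The module is installed in compiled form; this text tells all that it offers.
- The arm moves only by the shell command python3 -m inch 'ROWS' [OPENING] [FORCE]. ROWS is JSON, one flat list of numbers, 6 for each row, row after row: the shift along the tool's x, y, z in mm, then the turn, a rotation vector about the tool's x, y, z in degrees. In form: [x, y, z, rx, ry, rz, x, y, z, rx, ry, rz, ...]. A call has 1 to 8 rows; each row is the pose to reach, as a shift and turn from the pose commanded when the call began, along the tool's axes at that moment; what a row does not reach only later rows make up. A row lasts 1/8 s, in which the tool goes at most 62.5 mm and 10.7 degrees, less where a joint would pass 70% of its speed; a pose out of reach is approached as far as the arm can. A call with a gripper value outside its range is refused whole. OPENING is the opening, from 0 (shut) to 1 (fully open), set as the call begins (- or left out, the last holds). The fingers move at their own pace and stop on an object; FORCE is the grip in N (left out, the last holds). Time passes only in rows, so rows that repeat a pose let the fingers close. It gives the time, the measured TCP pose, the force and the opening at its end, in the units of the state.
- r.observe(): the state, without advancing time (a new reading comes with each control period).
- cams.camera(name): name is "scene" or "top"; returns the picture (420x560x3 uint8, red, green, blue); there is no depth.
- cams.get_calibration(name): a dict with "fx", "fy", "cx", "cy" (pixels), "rvec" (rotation vector, rad) and "tvec" (3), from world to camera coordinates, as OpenCV has them. Camera axes: x right, y down, z forward; pixel columns grow to the right and rows downward; lengths in m; the calibration is good to about 2 mm. A picture is of the moment at which its call begins. get_calibration takes no time and is no camera call.
- finish_job(): hands the job in, once; it reports no verdict.
The state is a dict: "time_s": time; "qpos": joint angles; "joint_velocities": joint speeds; "joint_torque": joint torques, N m; "eef_pos": TCP position; "tcp_rot": TCP orientation; "contact_force": force on the tool from outside, world axes, zero at the start; "torque": the same for the moment, N m; "grip_width": finger opening in m.
Only numpy, scipy, OpenCV 4.12 (cv2) and the standard library are available. Lean on these libraries where they do the work, as an engineer would, in place of code of your own. Each camera call takes 0.05 s, during which the arm holds its last target. There are 200 camera calls.

TASK

On the optical board, turn the yellow knob and the blue knob on the mirror mount so that the green laser spot on the white card ends up wholly inside the red ring. Then let go of the knobs.

Things in the scene. Friction and masses are not known exactly. Their poses are not given: they have to be found in the camera images.
- yellow_grip (a point): Yellow knob on the mirror mount: disc 46 mm across, 8 mm thick, under an upright bar grip 44 long, 14 thick, top 38 mm above the disc's underside. Point: on the vertical turning axis, 7 mm below the bar's top; z up, x along the bar. Light friction (0.04 N m), stays as left. Anticlockwise from above swings the spot anticlockwise about the blue knob's axis, 0.19 rad per rad; clockwise back.
- blue_grip (a point): Blue knob on the mirror mount: disc 46 mm across, 8 mm thick, under an upright bar grip 44 long, 14 thick, top 38 mm above the disc's underside. Point: on the vertical turning axis, 7 mm below the bar's top; z up, x along the bar. Light friction (0.04 N m), stays as left. In mid mount, over the mirror. Anticlockwise from above moves the spot straight away from this axis, 40 mm per rad; clockwise nearer.
- spot: Bright green laser spot, 13 mm across, on the flat white card (150 mm square, its centre 210 mm from the blue knob's axis). Only light: it moves only with the yellow and blue knobs, which stand 120 mm apart, bars' tops 144 mm above the table, with a like grey knob (not used) on the blue one's other side. No turn needed is over 1.4 rad. Origin: its centre.
- ring_red: Red ring printed on the white card, 35 mm inside, 45 mm outside diameter; origin at its centre. x points along the board away from the mirror mount, y to the left of that, z up. Three like rings (black, purple, cyan) are for other work; the small black knob on the grey laser sets its power and plays no part here.

How it is judged:
At the end, for the whole second after the job is handed in: The green spot is at rest wholly inside the red ring: its centre within 11 mm of the ring's centre (horizontal distance between spot and ring_red below 0.011 m and linear speed of spot below 0.005 m/s); the robot touches nothing.
It also fails if it takes over 48 s, if anything falls off the work surface, if the arm or the gripper's body presses on something with over 40 N, if the wrist force passes 120 N, or if a joint passes its speed limit or range.

## Working session

There is one attempt and no reset: what is moved stays moved. The work goes in short steps, Python scripts to look and compute and a shell command to move; the robot and the scene stay as the last step left them, time stands still between calls to the robot, and variables do not carry over. Pictures are saved under pics/ and viewed, about 8 in all and at most 12, crops included, and the job is handed in when it is done.

```bash
mkdir -p pics; python3 - <<'E'
from workcell import r,cams
import cv2,numpy as np
for n in("scene","top"):
    im=cams.camera(n); cv2.imwrite(f"pics/{n}0.png",im[:,:,::-1]); print(n,cams.get_calibration(n))
s=r.observe();print(s)
E
```

```text
scene {'fx': 473.9901158012917, 'fy': 473.9901158012917, 'cx': 271.5438569091278, 'cy': 208.23087959107755, 'rvec': array([ 1.6353572 ,  2.06998417, -0.73366935]), 'tvec': array([ 0.15679714, -0.4007835 ,  1.16476746])}
top {'fx': 501.34732675031415, 'fy': 501.34732675031415, 'cx': 272.9894098157234, 'cy': 199.95808200971197, 'rvec': array([ 2.22001835, -2.16398807,  0.11976072]), 'tvec': array([-0.06032464,  0.65603955,  0.87817881])}
{'time_s': 0.1, 'qpos': array([ 1.27670953e+00,  3.79373210e-01,  1.73471844e+00, -5.09709480e-05,
        1.02848238e+00, -3.33037524e-02]), 'joint_velocities': array([ 1.00389600e-03, -1.71199824e-03, -2.51704189e-03, -1.18797771e-04,
       -5.44865083e-05,  5.93890324e-04]), 'joint_torque': array([ 1.04495070e-03, -7.65037036e+01, -4.35301602e+01,  6.51326473e-02,
        3.97798559e-02, -1.20680340e-05]), 'eef_pos': array([0.18039849, 0.67597054, 0.19284386]), 'tcp_rot': array([ 0.701064  ,  0.0915856 ,  0.70114664, -0.09227529]), 'contact_force': array([ 0.57536559, -0.33460573,  0.76557421]), 'torque': array([ 0.03252652,  0.00451418, -0.00012906]), 'grip_width': 0.09144651010120762}
```

View pics/top0.png

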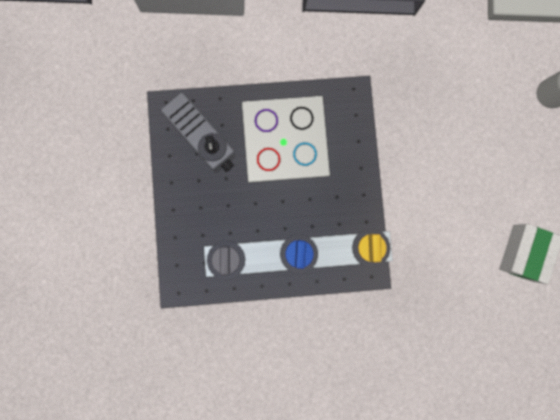

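View pics/scene0.png

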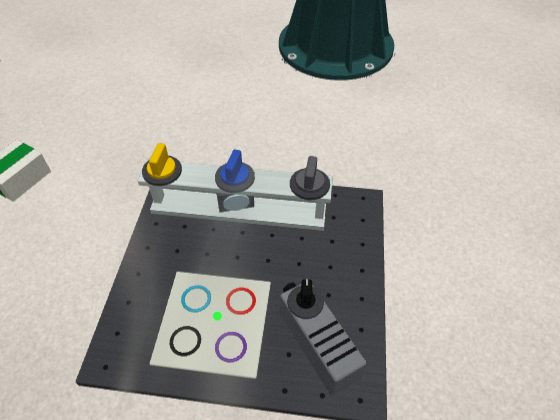

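The top view shows the yellow knob at (372,248), blue at (299,254), the spot at (283,142) and the red ring at (268,159). Both bars look nearly along world x. Next I'll measure them.

```bash
cat > h.py <<'E'
from workcell import r,cams
import cv2,numpy as np
def cal(n):
    c=cams.get_calibration(n);R=cv2.Rodrigues(c["rvec"])[0];K=np.array([[c["fx"],0,c["cx"]],[0,c["fy"],c["cy"]],[0,0,1]]);return K,R,c["tvec"]
def ray(n,uv,z):
    K,R,t=cal(n);o=-R.T@t;d=R.T@np.linalg.solve(K,[*uv,1]);return o+d*(z-o[2])/d[2]
def tri(uvs):
    P=[K@np.c_[R,t] for K,R,t in map(cal,("top","scene"))]
    X=cv2.triangulatePoints(P[0],P[1],np.float64(uvs[0]),np.float64(uvs[1]))[:,0];return X[:3]/X[3]
def mask(im,c):
    h=cv2.cvtColor(im,cv2.COLOR_RGB2HSV);lo,hi={"green":((50,150,180),(70,255,255)),"red":((170,100,100),(180,255,255)),
     "yellow":((18,150,80),(32,255,255)),"blue":((108,120,50),(125,255,255))}[c]
    m=cv2.inRange(h,lo,hi)
    if c=="red": m|=cv2.inRange(h,(0,100,100),(8,255,255))
    return m
def blob(im,c):
    n,l,s,ce=cv2.connectedComponentsWithStats(mask(im,c))
    i=[i for i in range(1,n) if s[i,4]>15]
    i=[j for j in i if c!="green" or s[j,4]<150]
    j=max(i,key=lambda k:s[k,4]);x,y,w,h=s[j,:4]
    return (ce[j] if c!="red" else np.array([x+w/2-.5,y+h/2-.5])),s[j]
E
python3 - <<'E'
from h import *
T,S=cams.camera("top"),cams.camera("scene")
for c in("green","red","yellow","blue"):
    a,sa=blob(T,c);b,sb=blob(S,c);print(c,a,sa,b,sb,tri((a,b)))
    if c in("yellow","blue"): print(ray("top",a,.12))
o=[]
for n,im,cs in(("top",T,((372,248),(299,254))),("scene",S,((160,163),(235,172)))):
    for x,y in cs:o.append(cv2.resize(im[y-28:y+28,x-28:x+28],(390,290) and (290,290),interpolation=cv2.INTER_CUBIC))
cv2.imwrite("pics/k.png",np.vstack([np.hstack(o[:2]),np.hstack(o[2:])])[:,:,::-1])
E
```

```text
Traceback (most recent call last):
  File "h.py", line 20, in blob
    j=max(i,key=lambda k:s[k,4]);x,y,w,h=s[j,:4]
ValueError: max() iterable argument is empty
```

```bash
sed -i 's/((50,150,180),(70,255,255))/((45,90,200),(75,255,255))/' h.py
python3 - <<'E'
from h import *
T,S=cams.camera("top"),cams.camera("scene")
print(T[142,283],T[159,257:262],S[316,217])
for c in("green","red","yellow","blue"):
  try:
    a,sa=blob(T,c);b,sb=blob(S,c);print(c,a,sa,b,sb,tri((a,b)))
    if c in("yellow","blue"): print(ray("top",a,.12))
  except Exception as e: print(c,e)
o=[]
for n,im,cs in(("top",T,((372,248),(299,254))),("scene",S,((160,163),(235,172)))):
    for x,y in cs:o.append(cv2.resize(im[y-28:y+28,x-28:x+28],(290,290),interpolation=cv2.INTER_CUBIC))
cv2.imwrite("pics/k.png",np.vstack([np.hstack(o[:2]),np.hstack(o[2:])])[:,:,::-1])
E
```

```text
[ 79 239 100] [[191  99  96]
 [188 107 102]
 [192 161 157]
 [204 199 192]
 [214 213 207]] [ 56 248  74]
green [283.09090909 141.6969697 ] [280 139   7   6  33] [216.94520548 315.5890411 ] [213 311   9  10  73] [ 0.76525033 -0.05898569  0.02321073]
red [268. 159.] [257 148  23  23 124] [240.5 300.5] [226 288  30  26 251] [ 0.73279131 -0.03232537  0.02123114]
yellow [372.00168919 247.66385135] [359 235  27  27 592] [160.36103152 163.06733524] [147 143  29  36 698] [ 0.57644332 -0.2032585   0.11889504]
[ 0.5765615  -0.20329044  0.12      ]
blue [298.95928339 253.68078176] [285 240  28  29 614] [234.12421384 169.32075472] [220 150  29  35 636] [ 0.56393303 -0.08464556  0.11985822]
[ 0.56406863 -0.08508236  0.12      ]
```

View pics/k.png

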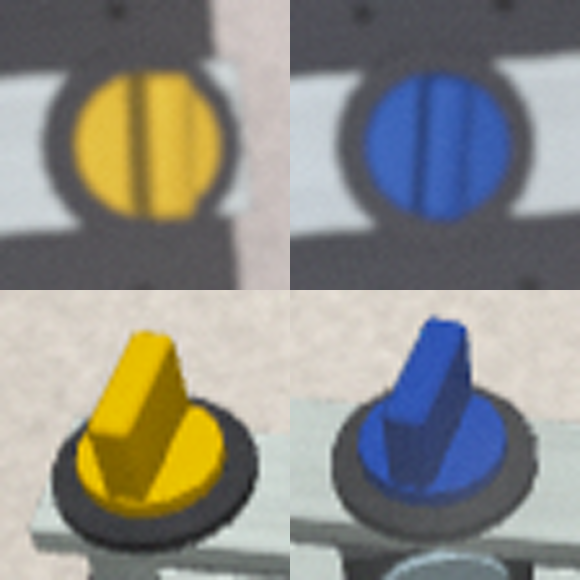

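The crops show clear bar top faces, both running almost along world x. I'll compute the bar yaw and the tool moves.

```bash
cat > plan.py <<'E'
from h import *
from scipy.spatial.transform import Rotation as Ro
def rel(p,barang):
    """shift (mm) and turn (deg about tool x) from current pose to TCP at p, straight down, jaws across bar"""
    s=r.observe();q=s["tcp_rot"];R=Ro.from_quat(q,scalar_first=True).as_matrix()
    for k in(0,np.pi):
        a=barang+np.pi/2+k; y=np.array([np.cos(a),np.sin(a),0]);x=np.array([0,0,-1.]);G=np.c_[x,y,np.cross(x,y)]
        print("shift",(R.T@(np.array(p)-s["eef_pos"])*1e3).round(1),"rv",np.degrees(Ro.from_matrix(R.T@G).as_rotvec()).round(1))
E
python3 - <<'E'
from plan import *
s=r.observe();print(Ro.from_quat(s["tcp_rot"],scalar_first=True).as_matrix().round(3),s["time_s"])
k=290/56
for nm,ox,oy,cx,pts in(("y",132,135,0,[(135,333),(168,340),(127,437),(90,432)]),("b",207,144,290,[(435,320),(466,326),(423,420),(385,416)])):
    P=np.array([ray("scene",(ox+(x-cx)/k,oy+(y-290)/k),.144) for x,y in pts]);m=P.mean(0)
    d=(P[2]+P[3]-P[0]-P[1])/2;print(nm,m,np.linalg.norm(d),np.degrees(np.arctan2(d[1],d[0])),np.linalg.norm(P[0]-P[1]))
print("blue");rel((.564,-.085,.126),0)
print("yellow");rel((.5765,-.2033,.126),0)
b=np.array([.564,-.085]);z=lambda p:complex(*(p-b));g,q=z([.7653,-.059]),z([.7328,-.0323])
print(abs(g),abs(q),"blue",(abs(q)-abs(g))/.04,"yellow",np.angle(q/g)/.19)
E
```

```text
[[-0.     0.258  0.966]
 [-0.     0.966 -0.258]
 [-1.    -0.     0.   ]] 0.3
y [ 0.5794731  -0.20175898  0.144     ] 0.04171037568432913 4.399157326137369 0.010977133805125869
b [ 0.56550855 -0.08269775  0.144     ] 0.04061993930371012 -3.2486355962373517 0.009776137346781134
blue
shift [  67.5 -636.6  566.8] rv [-14.9  -0.    0. ]
shift [  67.5 -636.6  566.8] rv [165.1   0.    0. ]
yellow
shift [  67.5 -747.7  609.4] rv [-14.9  -0.    0. ]
shift [  67.5 -747.7  609.4] rv [165.1   0.    0. ]
0.20297214094550023 0.17683531887041123 blue -0.6534205518772248 yellow 0.9166613949323391
```

```bash
python3 -m inch '[0,-232,393,-12,0,0, 0,-232,393,-12,0,0, 0,-232,393,-12,0,0, 0,-232,393,-12,0,0, 0,-232,393,-12,0,0, 0,-232,393,-12,0,0, 0,-232,393,-12,0,0, 0,-232,393,-12,0,0]' 0.6
python3 -c "
from plan import *
rel((.5645,-.0845,.160),np.radians(-3))"
```

```text
time_s: 1.3
eef_pos: [0.5023, 0.3486, 0.1936]
tcp_rot: [0.707, 0.019, 0.707, -0.019]
contact_force: [0.0, 0.1, -0.7]
grip_width: 0.055
shift [  33.6 -429.1   85.5] rv [-0.1  0.  -0. ]
shift [  33.6 -429.1   85.5] rv [179.9  -0.   -0. ]
```

```bash
python3 -m inch '[0,-429,86,0,0,0, 0,-429,86,0,0,0, 0,-429,86,0,0,0, 0,-429,86,0,0,0, 0,-429,86,0,0,0, 0,-429,86,0,0,0, 0,-429,86,0,0,0, 0,-429,86,0,0,0]'
python3 - <<'E'
from plan import *
rel((.5645,-.0845,.127),np.radians(-3))
S=cams.camera("scene");cv2.imwrite("pics/s1.png",cv2.resize(S[60:260,100:380],None,fx=2.5,fy=2.5)[:,:,::-1])
E
```

```text
time_s: 2.3
eef_pos: [0.5647, -0.0848, 0.1935]
tcp_rot: [0.707, 0.019, 0.707, -0.019]
contact_force: [0.1, 0.6, 0.3]
grip_width: 0.0548
shift [66.5  0.3 -0.2] rv [-0.1  0.   0. ]
shift [66.5  0.3 -0.2] rv [179.9   0.   -0. ]
```

View pics/s1.png

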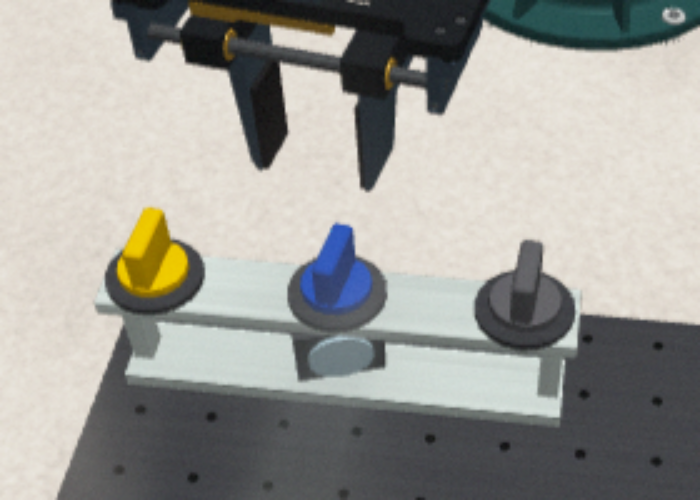

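The fingers (crop tips at (262,165) and (368,188)) straddle the blue bar (340,250), so I'll descend.

```bash
python3 -m inch '[30,0,0,0,0,0, 55,0,0,0,0,0, 66,0,0,0,0,0, 66,0,0,0,0,0]' && python3 -m inch '[0,0,0,0,0,0, 0,0,0,0,0,0, 0,0,0,0,0,0, 0,0,0,0,0,0]' 0 12
```

```text
time_s: 2.85
eef_pos: [0.564, -0.0811, 0.1271]
tcp_rot: [0.707, 0.018, 0.707, -0.018]
contact_force: [-0.8, 0.0, 0.2]
grip_width: 0.0546
time_s: 3.35
eef_pos: [0.5643, -0.0821, 0.1277]
tcp_rot: [0.707, 0.018, 0.707, -0.018]
contact_force: [0.5, -0.4, 0.3]
grip_width: 0.0176
```

```bash
python3 -m inch '[0,0,0,0,0,0, 0,0,0,0,0,0]' 
python3 -m inch '[0,0,0,5,0,0, 0,0,0,10,0,0, 0,0,0,15,0,0, 0,0,0,15,0,0]'
python3 -c "
from plan import *
print(r.observe()['torque'])
T=cams.camera('top');S=cams.camera('scene')
cv2.imwrite('pics/s2.png',np.hstack([cv2.resize(S[90:230,150:320],None,fx=2.3,fy=2.3),cv2.resize(T[185:325,210:380],None,fx=2.3,fy=2.3)])[:,:,::-1])
try:print(tri((blob(T,'green')[0],blob(S,'green')[0])))
except Exception as e: print(e)
print(blob(S,'green')[0],ray('scene',blob(S,'green')[0],.023))"
```

```text
time_s: 3.6
eef_pos: [0.5642, -0.082, 0.1274]
tcp_rot: [0.707, 0.018, 0.707, -0.018]
contact_force: [0.2, -1.0, 0.2]
grip_width: 0.0007
time_s: 4.1
eef_pos: [0.5642, -0.082, 0.1274]
tcp_rot: [0.698, 0.11, 0.698, -0.11]
contact_force: [0.2, -0.0, -0.1]
grip_width: 0.0003
[ 0.0276982   0.01850777 -0.01986667]
[ 0.76531001 -0.05892488  0.02301978]
[216.90769231 315.69230769] [ 0.76517253 -0.05837587  0.023     ]
```

View pics/s2.png

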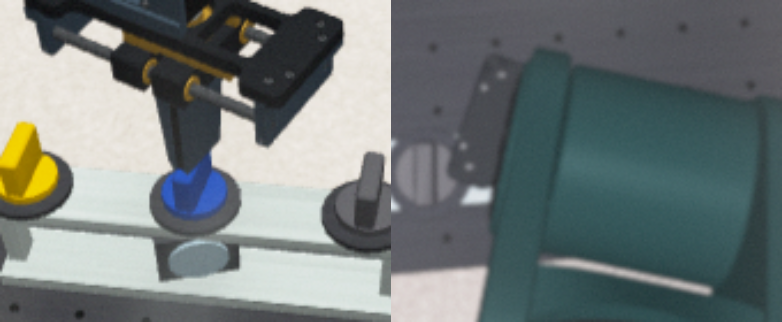

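Nothing is between the jaws: the fingers are fully shut and look above or behind the bar, with the tip at scene pixel (230,164). I'll compare the reported tip pose with the image.

```bash
python3 - <<'E'
from plan import *
K,R,t=cal("scene")
s=r.observe();print(s["eef_pos"],r.tip_reach)
def pr(p):return cv2.projectPoints(np.float64([p]),cv2.Rodrigues(R)[0],t,K,None)[0].ravel()
p=s["eef_pos"]
for dz in(-.008,0,.011,.03):print(dz,pr(p+[0,0,dz]))
for x in(.542,.564,.586):print("bar",x,pr([x,-.084,.144]),pr([x,-.084,.114]))
S=cams.camera("scene");cv2.imwrite("pics/s3.png",cv2.resize(S[110:200,180:290],None,fx=6,fy=6,interpolation=cv2.INTER_CUBIC)[:,:,::-1])
E
```

```text
[ 0.56424324 -0.08200143  0.12740788] 0.008
-0.008 [235.3756151 169.9376071]
0 [235.01500435 166.40559804]
0.011 [234.50905186 161.45003638]
0.03 [233.60640537 152.60904751]
bar 0.542 [237.05143827 148.69392711] [238.30905209 162.17203474]
bar 0.564 [233.03719811 158.56348059] [234.44304706 171.97151148]
bar 0.586 [228.87295746 168.80183061] [230.43719314 182.12547459]
```

View pics/s3.png

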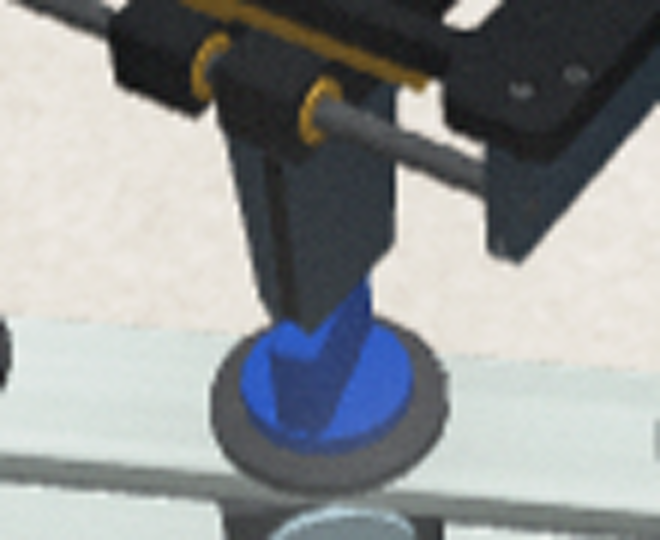

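```bash
python3 - <<'E'
from plan import *
K,R,t=cal("scene")
def pr(p):return cv2.projectPoints(np.float64([p]),cv2.Rodrigues(R)[0],t,K,None)[0].ravel().round(1)
# pic s1: fingertip front corners seen at (204.8,126),(247,135.2)
for z in(.1855,.2,.2125):
  print(z,[pr([.5647+.016,-.0848+d,z]) for d in(-.0275-.012,-.0275,.0275,.0395)])
# pic s3: front bottom of shut fingers at (231.7,165.5) right-finger near corner
for z in(.119,.133,.147):
  print(z,pr([.5642+.016,-.082,z]),pr([.5642-.016,-.082,z]))
E
```

```text
0.1855 [array([201., 142.]), array([208.9, 143.3]), array([245.5, 149.3]), array([253.6, 150.6])]
0.2 [array([199.7, 134.5]), array([207.7, 135.8]), array([244.9, 141.8]), array([253.2, 143.2])]
0.2125 [array([198.6, 127.9]), array([206.7, 129.2]), array([244.4, 135.2]), array([252.8, 136.6])]
0.119 [232.5 177.5] [238.2 162.9]
0.133 [231.8 171.3] [237.6 156.7]
0.147 [231.1 164.9] [237.  150.3]
```

Both views fit the fingertips being about 27 mm higher than reported, so they closed just above the bar. I'll reopen, turn back and go down about 25 mm while watching the force.

```bash
python3 -m inch '[0,0,0,-8,0,0, 0,0,0,-15,0,0, 0,0,0,-15,0,0, 0,0,0,-15,0,0]' 0.6
python3 -c "
from plan import *
rel((.5645,-.0840,.102),np.radians(-3))"
```

```text
time_s: 4.75
eef_pos: [0.5643, -0.082, 0.1274]
tcp_rot: [0.707, 0.019, 0.707, -0.019]
contact_force: [-0.5, -0.1, -0.7]
grip_width: 0.0375
shift [25.4 -2.   0.3] rv [-0.1  0.  -0. ]
shift [25.4 -2.   0.3] rv [179.9  -0.   -0. ]
```

```bash
python3 -m inch '[0,-2,0,0,0,0, 0,-2,0,0,0,0, 10,-2,0,0,0,0, 18,-2,0,0,0,0, 18,-2,0,0,0,0]'
python3 -c "
from h import *
S=cams.camera('scene');cv2.imwrite('pics/s4.png',cv2.resize(S[110:200,180:290],None,fx=6,fy=6,interpolation=cv2.INTER_CUBIC)[:,:,::-1])"
```

```text
time_s: 5.38
eef_pos: [0.5635, -0.0839, 0.1084]
tcp_rot: [0.706, 0.018, 0.707, -0.018]
contact_force: [-0.4, -0.1, -0.2]
grip_width: 0.0548
```

View pics/s4.png

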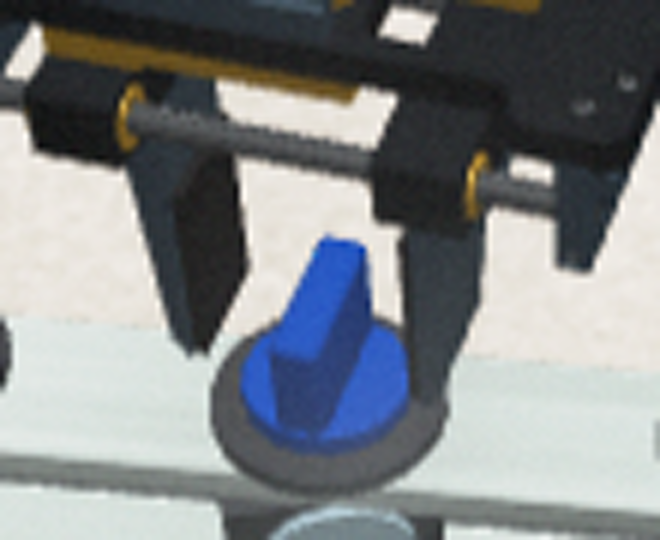

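The open fingers now straddle the blue bar, with tips below its top (right tip at scene (249,177)). I'll go 4 mm lower and grip.

```bash
python3 -m inch '[4,0,0,0,0,0, 4,0,0,0,0,0, 4,0,0,0,0,0, 4,0,0,0,0,0, 4,0,0,0,0,0, 4,0,0,0,0,0]' 0 12
python3 -m inch '[0,0,0,6,0,0, 0,0,0,13,0,0, 0,0,0,20,0,0, 0,0,0,20,0,0]'
cat > spot.py <<'E'
from plan import *
b=np.array([.564,-.085]);z=lambda p:complex(*(p[:2]-b))
S=cams.camera("scene");g=z(ray("scene",blob(S,"green")[0],.0225));q=z(ray("scene",blob(S,"red")[0],.0225))
s=r.observe();print("spot-ring mm",abs(g-q)*1e3,"blue deg ccw",np.degrees((abs(q)-abs(g))/.04),"yellow deg ccw",np.degrees(np.angle(q/g)/.19),"F",s["contact_force"],s["torque"],s["time_s"])
E
python3 spot.py
```

```text
time_s: 6.18
eef_pos: [0.5642, -0.085, 0.1056]
tcp_rot: [0.707, 0.017, 0.707, -0.019]
contact_force: [-1.6, -10.6, 0.4]
grip_width: 0.0142
time_s: 6.68
eef_pos: [0.5642, -0.085, 0.1056]
tcp_rot: [0.693, 0.141, 0.693, -0.142]
contact_force: [-2.0, -11.4, 0.8]
grip_width: 0.0139
spot-ring mm 33.41679564187501 blue deg ccw -15.238494444779997 yellow deg ccw 52.334862173495225 F [-1.50821781 -9.64189689  1.23339921] [-1.97372079  0.33709172 -0.01015717] 6.725
```

```bash
python3 -m inch '[0,0,0,6,0,0, 0,0,0,12,0,0, 0,0,0,16,0,0, 0,0,0,16,0,0]'; python3 spot.py
```

```text
time_s: 7.22
eef_pos: [0.5642, -0.085, 0.1056]
tcp_rot: [0.667, 0.235, 0.666, -0.236]
contact_force: [-2.5, -10.4, 0.9]
grip_width: 0.0141
spot-ring mm 30.927939200700095 blue deg ccw 0.9907869395518838 yellow deg ccw 52.694739019774595 F [-2.12126685 -9.73163542  0.76860381] [-1.96627261  0.30100897 -0.01375162] 7.275
```

Blue is done. I'll release, rise, turn back and head for yellow.

```bash
python3 -m inch '[0,0,0,0,0,0, 0,0,0,0,0,0, 0,0,0,0,0,0, -40,0,0,0,0,0, -70,0,0,0,0,0, -70,0,0,0,0,0]' 0.6
python3 -c "
from plan import *
rel((.5770,-.2030,.170),np.radians(3))"; python3 spot.py
```

```text
time_s: 8.02
eef_pos: [0.5655, -0.0842, 0.1776]
tcp_rot: [0.668, 0.236, 0.665, -0.235]
contact_force: [0.0, 0.7, 0.1]
grip_width: 0.0548
shift [  7.8 -85.2  83.6] rv [-41.9   0.2  -0. ]
shift [  7.8 -85.2  83.6] rv [138.1  -0.   -0.3]
spot-ring mm 30.86947315894388 blue deg ccw 0.8492399778245002 yellow deg ccw 52.5836069692675 F [-0.76095492  0.30272135 -1.00906047] [-0.10677383 -0.02255731 -0.00997544] 8.075
```

```bash
python3 -m inch '[0,-85,84,-42,0,0, 0,-85,84,-42,0,0, 0,-85,84,-42,0,0, 0,-85,84,-42,0,0, 0,-85,84,-42,0,0, 0,-85,84,-42,0,0]'
python3 -c "
from plan import *
rel((.5770,-.2035,.105),np.radians(3))
S=cams.camera('scene');cv2.imwrite('pics/s5.png',cv2.resize(S[70:210,90:290],None,fx=3.5,fy=3.5,interpolation=cv2.INTER_CUBIC)[:,:,::-1])"
```

```text
time_s: 8.82
eef_pos: [0.5758, -0.2026, 0.1747]
tcp_rot: [0.707, -0.017, 0.707, 0.018]
contact_force: [0.3, 0.4, -0.7]
grip_width: 0.0548
shift [69.7 -1.   1.3] rv [-0.2 -0.  -0. ]
shift [69.7 -1.   1.3] rv [ 1.798e+02 -0.000e+00  1.000e-01]
```

View pics/s5.png

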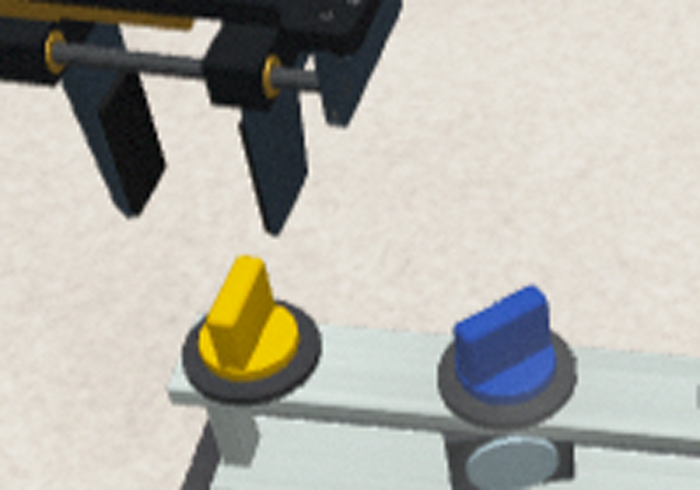

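The fingers straddle the yellow bar, with the tips' midpoint (crop (203,225)) a couple of mm left of the bar. I'll shift +2 mm in y and descend.

```bash
python3 -m inch '[0,2,1,0,0,0, 30,2,1,0,0,0, 55,2,1,0,0,0, 69,2,1,0,0,0, 69,2,1,0,0,0]' && python3 -m inch '[0,0,0,0,0,0, 0,0,0,0,0,0, 0,0,0,0,0,0, 0,0,0,0,0,0, 0,0,0,0,0,0, 0,0,0,0,0,0]' 0 12
```

```text
time_s: 9.5
eef_pos: [0.5766, -0.2006, 0.1058]
tcp_rot: [0.706, -0.019, 0.707, 0.019]
contact_force: [0.2, 0.5, 0.6]
grip_width: 0.0549
time_s: 10.25
eef_pos: [0.5774, -0.2035, 0.1069]
tcp_rot: [0.707, -0.021, 0.706, 0.018]
contact_force: [-2.0, -23.6, -3.5]
grip_width: 0.0151
```

```bash
python3 -m inch '[0,-2,0,0,0,0, 0,-2,0,0,0,0]' && python3 -m inch '[0,0,0,-7,0,0, 0,0,0,-14,0,0, 0,0,0,-21,0,0, 0,0,0,-28,0,0, 0,0,0,-35,0,0, 0,0,0,-42,0,0, 0,0,0,-46,0,0, 0,0,0,-46,0,0]'; python3 spot.py
```

```text
time_s: 10.5
eef_pos: [0.5774, -0.2044, 0.1069]
tcp_rot: [0.707, -0.02, 0.707, 0.018]
contact_force: [-1.8, -12.7, -0.9]
grip_width: 0.0138
time_s: 11.5
eef_pos: [0.5772, -0.204, 0.1068]
tcp_rot: [0.643, -0.295, 0.643, 0.293]
contact_force: [-2.6, -11.1, 1.0]
grip_width: 0.0135
spot-ring mm 3.706142233965014 blue deg ccw 1.3042192025677388 yellow deg ccw 6.118598402299383 F [ -1.41348996 -10.51065912   0.99491129] [-1.84502461  0.54598466  0.0674378 ] 11.55
```

```bash
python3 -m inch '[0,0,0,-6,0,0, 0,0,0,-6,0,0]'; python3 -m inch '[0,0,0,0,0,0, 0,0,0,0,0,0, 0,0,0,0,0,0, -40,0,0,0,0,0, -80,0,0,0,0,0, -80,0,0,0,0,0, -80,0,0,0,0,0]' 0.6;python3 spot.py
python3 -c "
from h import *
S=cams.camera('scene');T=cams.camera('top');cv2.imwrite('pics/s6.png',np.hstack([S[100:400,90:400],T[60:360,180:490]])[:,:,::-1])"
```

```text
time_s: 11.8
eef_pos: [0.5771, -0.204, 0.1068]
tcp_rot: [0.627, -0.328, 0.627, 0.327]
contact_force: [-2.3, -9.8, 1.0]
grip_width: 0.0137
time_s: 12.68
eef_pos: [0.5767, -0.2026, 0.1859]
tcp_rot: [0.627, -0.327, 0.627, 0.327]
contact_force: [-0.7, -0.4, -0.2]
grip_width: 0.0547
spot-ring mm 0.6125677018103857 blue deg ccw 0.7914186089007388 yellow deg ccw 0.45003683064625466 F [-0.02223927  0.0165423   0.14677374] [ 0.06310981  0.1085644  -0.01156787] 12.725
```

View pics/s6.png

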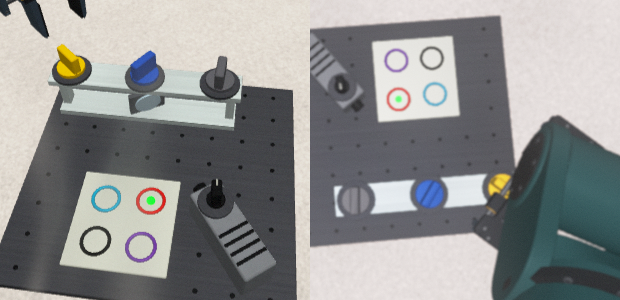

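The spot sits centred in the red ring in both views, and the gripper is open and clear of everything.

```bash
python3 -c "
from workcell import finish_job
print(finish_job())"
```

```text
the job is handed in; nothing more can be done
None
```

I turned the blue knob about 36° clockwise and the yellow knob about 52° anticlockwise, then let go of both, raised the gripper clear and handed the job in. At the last check, 12.7 s on the robot's clock, the spot was about 0.6 mm from the red ring's centre and looked centred in both camera views. The gripper was open and the contact force was near zero. `finish_job` gave no verdict.

- **Missed first grasp:** on the blue knob the fingers shut on nothing. The pictures showed the fingertips about 27 mm higher than the reported TCP pose and the stated 8 mm tip reach imply. I corrected for this from the pictures and never found the cause.
- **Off-centre yellow grasp:** my 2 mm sideways correction for the yellow grasp was wrong. It put about 24 N of side force on the grip, and I eased that to about 12 N before turning.

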